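# Find the tired spring buffer by feel and sort it out

### The job

One of the three look-alike spring buffers has a tired spring: press the cap of each straight down by about 8 mm, without driving it on to its hard stop, to feel which pushes back least. Then stand that one upright in the low wooden tray, and leave the two good ones and everything else where they are.

Things in the scene. Friction and masses are not known exactly. Their poses are not given: they have to be found in the camera images.
- buffer_a_center (a point): Spring buffer, one of three alike: upright loose steel cup, 40 mm diameter, 34 mm high, 0.25 kg; a sprung 11 mm steel rod out of its top carries a round black rubber cap (28 mm diameter, 7 mm thick). Point: centre of the cup, on its axis, 17 mm above its underside; z up. Grip the cup across its 40 mm from above, the cap between the fingers; cap top 41 mm above this point.
- buffer_a_cap (a point): Centre of the top of the rubber cap of the same buffer, 58 mm above its underside when not pressed; press here, straight down. It goes down with the cap.
- buffer_a_plunger (a joint): How far the cap is pressed in, in m: 0 at rest, hard stop at 0.014. The spring pushes back; every buffer starts to give at about 3 N. Pressed in 8 mm a good one pushes back with 10 to 14 N, the tired one with clearly under 8 N. It springs back when released.
- buffer_a_ring (a joint): Thin black O-ring on the rod, in m: 0 at the start (lying on the cup). When the rod goes in, the cup pushes the ring up the rod and it stays there by friction (under 1 N), so it marks the deepest stroke so far.
- buffer_b_center (a point): Spring buffer, one of three alike: upright loose steel cup, 40 mm diameter, 34 mm high, 0.25 kg; a sprung 11 mm steel rod out of its top carries a round black rubber cap (28 mm diameter, 7 mm thick). Point: centre of the cup, on its axis, 17 mm above its underside; z up. Grip the cup across its 40 mm from above, the cap between the fingers; cap top 41 mm above this point.
- buffer_b_cap (a point): Centre of the top of the rubber cap of the same buffer, 58 mm above its underside when not pressed; press here, straight down. It goes down with the cap.
- buffer_b_plunger (a joint): How far the cap is pressed in, in m: 0 at rest, hard stop at 0.014. The spring pushes back; every buffer starts to give at about 3 N. Pressed in 8 mm a good one pushes back with 10 to 14 N, the tired one with clearly under 8 N. It springs back when released.
- buffer_b_ring (a joint): Thin black O-ring on the rod, in m: 0 at the start (lying on the cup). When the rod goes in, the cup pushes the ring up the rod and it stays there by friction (under 1 N), so it marks the deepest stroke so far.
- buffer_c_center (a point): Spring buffer, one of three alike: upright loose steel cup, 40 mm diameter, 34 mm high, 0.25 kg; a sprung 11 mm steel rod out of its top carries a round black rubber cap (28 mm diameter, 7 mm thick). Point: centre of the cup, on its axis, 17 mm above its underside; z up. Grip the cup across its 40 mm from above, the cap between the fingers; cap top 41 mm above this point.
- buffer_c_cap (a point): Centre of the top of the rubber cap of the same buffer, 58 mm above its underside when not pressed; press here, straight down. It goes down with the cap.
- buffer_c_plunger (a joint): How far the cap is pressed in, in m: 0 at rest, hard stop at 0.014. The spring pushes back; every buffer starts to give at about 3 N. Pressed in 8 mm a good one pushes back with 10 to 14 N, the tired one with clearly under 8 N. It springs back when released.
- buffer_c_ring (a joint): Thin black O-ring on the rod, in m: 0 at the start (lying on the cup). When the rod goes in, the cup pushes the ring up the rod and it stays there by friction (under 1 N), so it marks the deepest stroke so far.
- tray_floor (a point): Low open wooden tray, 130 x 130 mm outside, walls 5 mm thick, rim 14 mm above the table, fixed. This point is the centre of its inner floor, 5 mm above the table; x and y along its sides, z up.
- thread_spool: Small spool of black thread standing on the table, 30 mm in diameter, 42 mm high; a bystander. Origin at the centre of its underside.
- block_in_use: Small wooden printing block, 40 x 27 x 34 mm, a bystander. Origin at the centre of its underside.
Not all that is in view belongs to the job. What is shaped like the part that bears buffer_a_center but orange is not meant.

How it is judged:
By the outcome, as a careful person would: the job done as asked, in the order asked, and still so for the second after the job is handed in, with the robot touching nothing.
It also fails if it takes over 54 s, if anything falls off the work surface, if the arm or the gripper's body presses on something with over 40 N, if the wrist force passes 120 N, or if a joint passes its speed limit or range.

### The arm

A 7-joint arm with a two-finger parallel gripper is mounted at the origin on a cart in front of the work surface, level with it; the furniture and walls round the work are solid. World frame = base frame: x ahead of the robot, y to its left, z up, the work surface at z = 0. Lengths are in m, angles in rad, forces in N, time in s.
With the tool pointing down it reaches from about 0.425 to 0.825 m from the base axis. Payload 3.6 kg.
Tool frame: the origin (TCP) lies where the fingers leave the gripper's body, on its centre line; the fingertips stand 73 mm ahead of it and the grasp point (between the pads) lies 54 mm ahead of it; z points along the fingers, y is the line along which they close (so a half turn about z gives the same grasp; the last joint's range is limited). The gripper opens to 85 mm and grips with 20 to 120 N. Pads are 22 mm wide; open, the fingers measure 114 mm over their backs; the gripper's body (76 mm by 85 mm) begins 54 mm behind the grasp point. The pads swing forward as they close: fully open they stand 13 mm farther back than shut.
Start: joints at [-1.171, 0.615, -0.013, 1.423, 0.008, 1.103, -0.04], TCP at [0.269, 0.592, 0.304] pointing down, gripper open.
Joint ranges: [-3.12, 3.12], [-0.3, 2.06], [-1.34, 1.32], [0.26, 2.42], [-1.36, 4.5], [0.01, 1.98], [-2.84, 2.84]. Speed limits (rad/s): [2.79, 2.79, 3.14, 3.14, 3.14, 3.14, 3.14].

### API

Orientations are given as a unit quaternion [x, y, z, w].
In Python, from station import arm, snapshot, camera_info, ticket gives the robot as it stands. Calls block until the motion is done:
- arm.movep(position, orientation): joint-space move of the TCP to a pose.
- arm.line_to(position, velocity=0.15, ori=None): straight line of the TCP; ori=None keeps the orientation; velocity is the mean speed in m/s.
- arm.move_j(angles): joint-space move.
- arm.move_gripper(opening, effort=None): opening from 0.0 (shut) to 1.0 (fully open); effort is the grip in N (None keeps the last); returns when the fingers have stopped.
- arm.pause(seconds).
- arm.ik(position, orientation): joint angles nearest the present ones, or None.
- snapshot(name): name is "scene" or "top"; returns the picture (400x640x3 uint8, blue, green, red); there is no depth.
- camera_info(name): a dict with "fx", "fy", "cx", "cy" (pixels), "R" (3x3) and "t" (3): a world point X has camera coordinates R X + t. Camera axes: x right, y down, z forward; pixel columns grow to the right and rows downward; lengths in m; the calibration is good to about 2 mm. A picture is of the moment at which its call begins. camera_info takes no time and is no camera call.
A pose or a line that the arm cannot do raises arm.MotionError and nothing moves.
- ticket.finish_job(): hands the job in; it is judged then, once.
Readings, each from a call of its own:
- arm.read_time(): time.
- arm.read_joint_positions(): joint angles.
- arm.read_dq(): joint speeds.
- arm.read_effort(): joint torques, N m.
- arm.read_tool_pos(): TCP position.
- arm.read_eef_rot(): TCP orientation.
- arm.read_ft_force(): force on the tool from outside, world axes, zero at the start.
- arm.read_wrist_torque(): the same for the moment, N m.
- arm.read_opening(): opening from 0.0 (shut) to 1.0 (fully open).
- arm.read_finger_force(): force on a finger pad.
Only numpy, scipy, OpenCV 4.12 (cv2) and the standard library are available. Lean on these libraries where they do the work, as an engineer would, in place of code of your own. Each camera call takes 0.05 s, during which the arm holds its last target. There are 200 camera calls.

## Working session

There is one attempt and no reset: what is moved stays moved. The work goes in short steps, each a Python script; the robot and the scene stay as the last script left them, time stands still between calls to the robot, and variables do not carry over. Pictures are saved under pics/ and viewed, at most 10 in all, crops included, and the job is handed in when it is done.

```bash
mkdir -p pics; ls
python3 - <<'E'
from station import arm,snapshot,camera_info
import cv2
for n in("scene","top"):
    im=snapshot(n); cv2.imwrite(f"pics/{n}0.png",im)
    c=camera_info(n); print(n,c)
print(arm.read_time(),arm.read_eef_rot(),arm.read_ft_force())
E
```

```text
pics
scene {'fx': 428.75574351953276, 'fy': 428.75574351953276, 'cx': 325.29024802363506, 'cy': 201.37415229299233, 'R': array([[ 0.68914243, -0.72460886,  0.004972  ],
       [-0.53645582, -0.51478728, -0.66873702],
       [ 0.48713229,  0.4581878 , -0.7434824 ]]), 't': array([-0.49334423,  0.23125802,  0.74042648])}
top {'fx': 515.8607951441168, 'fy': 515.8607951441168, 'cx': 325.329699720149, 'cy': 201.48106600331866, 'R': array([[-3.14265704e-04, -9.99998530e-01,  1.68565566e-03],
       [-9.89360950e-01,  6.56903656e-05, -1.45481638e-01],
       [ 1.45481314e-01, -1.71344177e-03, -9.89359516e-01]]), 't': array([-0.1914524 ,  0.56018151,  1.10180043])}
0.1 [ 2.11759413e-01  9.77321085e-01 -1.17849470e-03 -2.44614378e-04] [ 0.54527808  0.09661684 -0.24917878]
```

View pics/scene0.png

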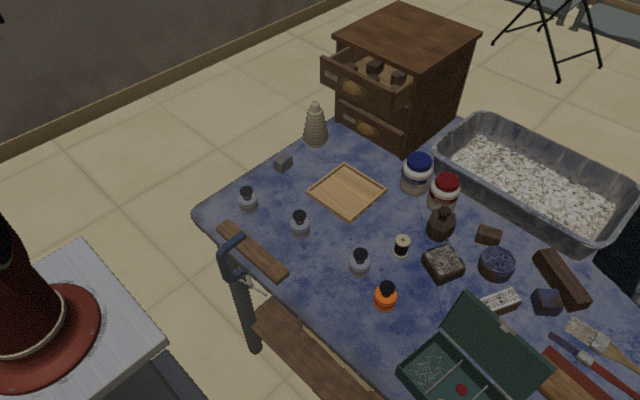

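View pics/top0.png

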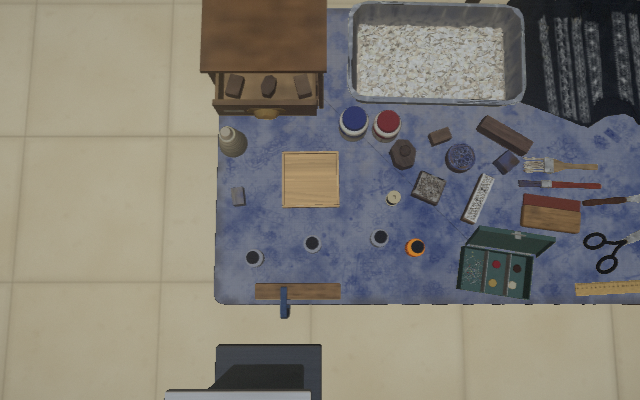

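Candidates (top view): grey buffers with black caps at (254,257), (312,243) and (380,238). An orange look-alike at (416,247) is not meant, and the spool at (393,197) is a bystander. The tray centre is about (311,180). I'll check the choice in one enlarged crop.

Run:
```python
import cv2,numpy as np
t=cv2.imread("pics/top0.png");s=cv2.imread("pics/scene0.png")
def cr(im,u,v,w,h,k): return cv2.resize(im[v:v+h,u:u+w],None,fx=k,fy=k,interpolation=cv2.INTER_CUBIC)
a=cr(t,235,220,200,55,4)      # 800x220
b=cr(s,230,170,180,150,2.4) # 432x360
c=cr(t,275,145,72,72,5)   #360
o=np.zeros((580,800,3),np.uint8);o[:220]=a;o[220:580,:432]=b;o[220:580,436:796]=c
cv2.imwrite("pics/crop.png",o)
```

```text
(no output)
```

View pics/crop.png

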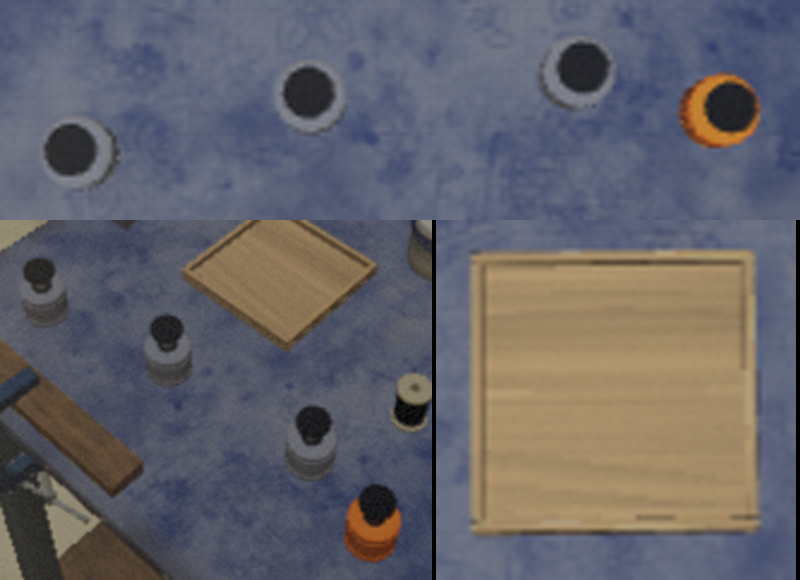

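Crop: the three grey buffers are confirmed at top pixels (252.3,257.2), (312,242.7) and (380.5,236.3). The fourth is orange and excluded. The tray rim spans u 282–339, v 151–207. Next I compute positions and cross-check them against the scene camera.

```bash
cat > h.py <<'E'
import numpy as np,cv2
from station import arm,snapshot,camera_info
def ray(n,u,v,z):
    c=camera_info(n);R,t=c["R"],c["t"];o=-R.T@t
    d=R.T@np.array([(u-c["cx"])/c["fx"],(v-c["cy"])/c["fy"],1]);return o+d*(z-o[2])/d[2]
def proj(n,X):
    c=camera_info(n);p=c["R"]@np.asarray(X)+c["t"];return np.array([c["cx"]+c["fx"]*p[0]/p[2],c["cy"]+c["fy"]*p[1]/p[2]])
E
python3 - <<'E'
from h import *
t=cv2.imread("pics/top0.png");g=t.max(2)
for (u,v),s in zip([(252,257),(312,243),(380,236)],[(245.8,189.6),(299.2,214.6),(360,252.5)]):
    w=g[v-9:v+10,u-9:u+10];m=(w<60).astype(np.uint8)
    n,l,st,ce=cv2.connectedComponentsWithStats(m);k=1+st[1:,4].argmax()
    p=ce[k]+[u-9,v-9];X=ray("top",*p,.058);Y=ray("scene",*s,.058)
    print(p,"area dia mm",2*np.sqrt(st[k,4]/np.pi)*2.0,X.round(4),Y.round(4),np.hypot(X[0],X[1]).round(3),proj("scene",X).round(1))
for p in [(282,151.4),(339.2,151.4),(339.2,207.4),(282,207.4),(310.5,179.4)]:print(ray("top",*p,.014).round(4))
E
```

```text
[252.10714286 256.98214286] area dia mm 23.883285285767386 [ 0.4372 -0.0342  0.058 ] [ 0.4381 -0.0349  0.058 ] 0.439 [245.3 189.7]
[311.58928571 242.64285714] area dia mm 23.883285285767386 [ 0.4679 -0.1619  0.058 ] [ 0.4676 -0.1643  0.058 ] 0.495 [298.4 213.9]
[380.2920354  236.42477876] area dia mm 23.98967015655475 [ 0.4813 -0.3103  0.058 ] [ 0.4815 -0.3107  0.058 ] 0.573 [359.8 252.4]
[ 0.6806 -0.0919  0.014 ]
[ 0.6806 -0.2236  0.014 ]
[ 0.5506 -0.223   0.014 ]
[ 0.5506 -0.0935  0.014 ]
[ 0.6151 -0.1578  0.014 ]
```

The two cameras agree within 2 mm, the tray comes out 130 × 130 mm, and all points are within reach. First I press A.

```bash
cat >> h.py <<'E'
Q=[1,0,0,0]
fz=lambda:np.mean([arm.read_ft_force()[2] for _ in range(3)])
def press(x,y,ztop=0.131):
    arm.movep([x,y,ztop+.05],Q); arm.line_to([x,y,ztop+.006],.12); arm.pause(.1)
    f0=fz(); z=ztop+.006; z0=None; log=[]
    while z>ztop-.022:
        z-=.001; arm.line_to([x,y,z],.02)
        f=fz()-f0; a=arm.read_tool_pos()[2]; log.append((round(a*1000,2),round(f,2)))
        if z0 is None and abs(f)>1.5:
            arm.pause(.1); z0=arm.read_tool_pos()[2]; log.append(("contact",round(z0*1e3,2)))
        if abs(f)>17 or (z0 is not None and a<z0-.0076): break
    arm.pause(.15); print("end",arm.read_tool_pos(),round(fz()-f0,2),"stroke mm",(z0 or 0)*1e3-arm.read_tool_pos()[2]*1e3)
    print(log); arm.line_to([x,y,ztop+.05],.12); print("t",arm.read_time(),"f after",round(fz()-f0,2))
E
python3 - <<'E'
from h import *
for p in[(.437,-.034,.18),(.468,-.163,.18),(.481,-.3105,.18),(.6155,-.158,.09)]:print(np.round(arm.ik(p,Q),2))
arm.move_gripper(0.0,30); print(arm.read_time())
press(.4375,-.0345); print(arm.read_tool_pos(),arm.read_eef_rot())
E
```

```text
[-0.35  0.55  0.56  2.16 -0.54  0.57 -0.97]
[-0.05  0.6   0.51  2.01 -0.48  0.64 -0.79]
[ 0.1   0.76  0.74  1.8  -0.66  0.85 -0.41]
[-0.11  0.93  0.59  1.66 -0.69  0.77 -0.76]
0.8667
end [ 0.43755595 -0.0345029   0.12403263] 3.8 stroke mm 7.945204823432817
[(np.float64(136.36), np.float64(-0.63)), (np.float64(135.02), np.float64(0.02)), (np.float64(133.92), np.float64(-0.15)), (np.float64(132.94), np.float64(0.01)), (np.float64(131.95), np.float64(-1.68)), ('contact', np.float64(131.98)), (np.float64(130.93), np.float64(-0.37)), (np.float64(130.13), np.float64(2.97)), (np.float64(129.05), np.float64(2.81)), (np.float64(127.98), np.float64(3.09)), (np.float64(126.96), np.float64(2.66)), (np.float64(125.94), np.float64(4.24)), (np.float64(124.99), np.float64(4.27)), (np.float64(124.02), np.float64(4.76))]
t 7.9583 f after -0.63
[ 0.43710746 -0.03421199  0.18052426] [ 9.99999852e-01  1.97723324e-04 -5.01778480e-04 -7.12519084e-05]
```

A gave about 4.5 N, but a noise spike triggered contact detection early, so the true stroke was only about 6.5 mm. I'll average the force readings, require f > 2 N, re-press A to the full 8 mm, then press B and C.

```bash
cat > p.py <<'E'
s=open('h.py').read()
s=s.replace("abs(f)>1.5","f>2").replace("def press","def avg():\n    v=[]\n    for _ in range(8): v.append(arm.read_ft_force()[2]); arm.pause(.02)\n    return np.mean(v)\ndef press").replace("f0=fz()","f0=avg()").replace("round(fz()-f0,2),\"stroke","round(avg()-f0,2),\"stroke").replace("a<z0-.0076","a<z0-.0072")
s=s.replace("ztop+.006","ztop+.002").replace("round(a*1000,2),round(f,2)","round(float(a)*1000,1),round(float(f),1)")
open('h.py','w').write(s)
E
python3 p.py
python3 - <<'E'
from h import *
press(.4375,-.0345)
press(.468,-.163)
press(.4815,-.3105)
E
```

```text
end [ 0.43754146 -0.03453271  0.12209229] 5.43 stroke mm 8.035582659296864
[(132.1, -0.7), (130.9, 0.2), (130.1, 2.7), ('contact', np.float64(130.13)), (129.0, 4.0), (128.0, 2.9), (127.0, 3.4), (126.0, 5.2), (125.0, 3.9), (124.0, 4.8), (123.0, 5.0), (122.1, 4.3)]
t 12.7667 f after -0.24
end [ 0.46803549 -0.16311354  0.12287642] 11.53 stroke mm 7.293435693297198
[(132.1, -0.2), (130.9, 0.4), (130.2, 2.9), ('contact', np.float64(130.19)), (129.1, 4.5), (128.2, 5.8), (127.3, 7.3), (126.4, 7.5), (125.5, 8.0), (124.6, 10.0), (123.8, 10.1), (122.9, 10.7)]
t 17.9167 f after -0.68
end [ 0.48149463 -0.31059235  0.12303922] 9.99 stroke mm 7.20677084061046
[(132.1, -0.6), (130.9, 0.0), (130.3, 2.5), ('contact', np.float64(130.29)), (129.2, 5.2), (128.2, 5.1), (127.3, 6.4), (126.5, 5.8), (125.6, 7.7), (124.8, 8.5), (123.9, 9.9), (123.1, 10.4)]
t 23.1167 f after 0.03
```

A is clearly the tired one: 5.4 N at 8 mm, against 11.5 N and 10 N. I'll grasp A and lift it.

Run:
```python
from h import *
x,y=.4375,-.0345
arm.movep([x,y,.19],Q); arm.move_gripper(.8); 
arm.line_to([x,y,.075],.12); print(arm.read_ft_force())
arm.move_gripper(0.0,40); print(arm.read_opening(),arm.read_finger_force(),arm.read_tool_pos(),arm.read_time())
arm.line_to([x,y,.13],.12); print(arm.read_opening(),arm.read_ft_force(),arm.read_time())
cv2.imwrite("pics/lift.png",snapshot("scene"))
```

```text
[ 0.036968    0.46616369 -0.17489936]
0.4596997364830027 39.91262197494507 [ 0.43778693 -0.03448829  0.07564232] 26.3333
0.45934897606765734 [-0.23122954  0.28389905 -2.52088291] 26.9417
```

View pics/lift.png

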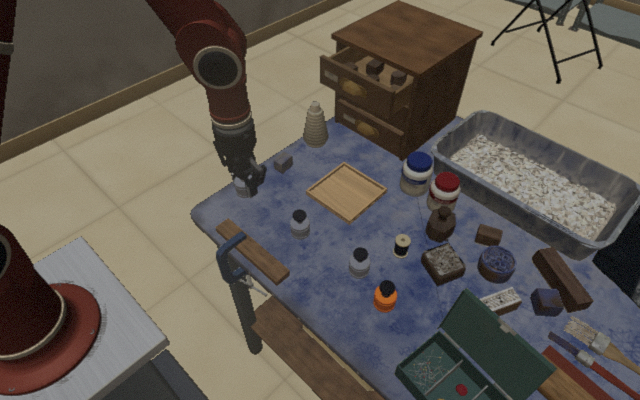

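Lifted: A is in the gripper at about (245,188), the load reads 2.5 N, and B and C are still at (299,222) and (359,262). Now I carry it into the tray.

Run:
```python
from h import *
x,y=.6155,-.158
arm.line_to([.4375,-.0345,.16],.15); arm.line_to([x,y,.16],.15,ori=Q); arm.line_to([x,y,.086],.1); arm.pause(.1)
f0=avg(); z=.086
while z>.0785:
    z-=.0007; arm.line_to([x,y,z],.02); arm.pause(.05); f=np.mean([fz(),fz()])-f0
    if f>3: break
print(z,f,arm.read_tool_pos(),arm.read_time())
arm.move_gripper(.62); arm.line_to([x,y,.2],.12); arm.movep([.45,.25,.3],Q)
print(arm.read_time(),arm.read_ft_force())
s=snapshot("scene");t=snapshot("top")
a=cv2.resize(s[130:330,190:430],None,fx=2.4,fy=2.4);b=cv2.resize(t[140:280,200:440],None,fx=2.4,fy=2.4)[:,:576]
cv2.imwrite("pics/end.png",cv2.resize(np.vstack([a,b]),None,fx=.73,fy=.73))
```

```text
0.08039999999999994 3.548068927550749 [ 0.61560002 -0.15807008  0.08082671] 32.4583
35.5583 [ 0.15557826 -0.573048   -0.33390201]
```

View pics/end.png

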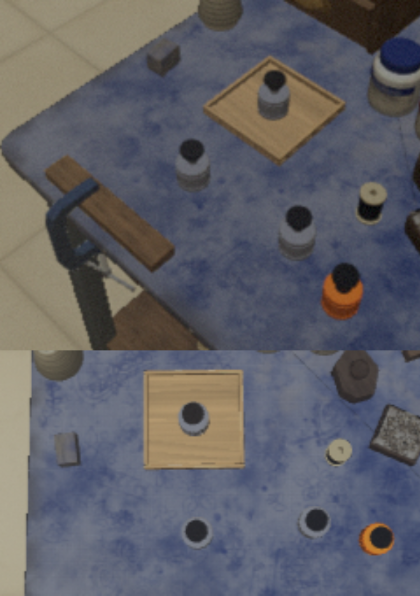

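The picture shows A standing upright in the middle of the tray, at (273,95) in the upper crop and (193,417) in the lower. B, C and everything else are where they were.

```bash
python3 -c "
from station import ticket
print(ticket.finish_job())"
```

```text
the job is handed in; nothing more can be done
None
```

Buffer A is the tired one (about 5.4 N at 8 mm, against 11.5 N for B and 10 N for C); it now stands upright in the middle of the tray, nothing else was moved, and the job was handed in at about 36 s.

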